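# Index the wheel hub under the arbor press and close its guard

## Robot

A 7-joint arm with a two-finger parallel gripper is mounted at the origin on the work surface. World frame = base frame: x ahead of the robot, y to its left, z up, the work surface at z = 0. Lengths are in m, angles in rad, forces in N, time in s.
With the tool pointing down it reaches from about 0.4 to 0.875 m from the base axis. Payload 6.5 kg.
Tool frame: the origin (TCP) lies between the finger pads; the fingertips stand 14 mm ahead of it and the grasp point (between the pads) lies 5 mm behind it; z points along the fingers, y is the direction in which the jaws open and shut (so a half turn about z gives the same grasp; the last joint's range is limited). The gripper opens to 85 mm and grips with 20 to 120 N. Pads are 22 mm wide; open, the fingers measure 114 mm over their backs; the gripper's body (76 mm by 85 mm) begins 54 mm behind the grasp point. The pads swing forward as they close: fully open they stand 13 mm farther back than shut.
Start: joints at [-1.219, 0.536, -0.004, 1.538, 0.003, 1.067, -0.071], TCP at [0.264, 0.594, 0.245] pointing down, gripper open.
Joint ranges: [-2.7, 2.7], [-0.37, 2.16], [-1.27, 1.26], [0.24, 2.4], [-1.31, 4.45], [0.19, 1.91], [-2.76, 2.76]. Speed limits (rad/s): [2.39, 2.39, 3.14, 3.14, 3.14, 3.14, 3.14].

## Interface

Orientations are given as [roll, pitch, yaw] about the fixed x, y, z axes, in that order (R = Rz(yaw) Ry(pitch) Rx(roll)).
In Python, from rig import arm gives the robot as it stands. The module is installed in compiled form; this text tells all that it offers. Calls block until the motion is done:
- arm.reach(position, orientation): joint-space move of the TCP to a pose.
- arm.movel(position, attitude=None, max_speed=0.15): straight line of the TCP; attitude=None keeps the orientation; max_speed is the mean speed in m/s.
- arm.set_joints(angles): joint-space move.
- arm.set_gripper(opening, newtons=None): finger opening in m; newtons is the grip in N (None keeps the last); returns when the fingers have stopped.
- arm.dwell(seconds).
- arm.ik(position, orientation): joint angles nearest the present ones, or None.
- arm.read_camera(name): name is "scene" or "top" or "wrist"; returns a dict with "frame" (480x640x3 uint8, red, green, blue), "depth" (480x640 float32, m along the optical axis (not along the pixel's ray), 0 where there is no reading), "fx", "fy", "cx", "cy" (pixels), "pose" (4x4, takes a point from camera to world coordinates); the wrist camera has in their place "T_tool_cam" (4x4, takes a point from camera to tool coordinates, whose origin is the TCP and whose axes are the flange's). Camera axes: x right, y up, looking along -z (the intrinsics and any distortion apply to the point x, -y, -z); pixel columns grow to the right and rows downward; lengths in m; the calibration is good to about 2 mm. A picture is of the moment at which its call begins: read the wrist's pose just before it.
A pose or a line that the arm cannot do raises arm.PlanningError and nothing moves.
- arm.finish_job(): hands the job in, once; it reports no verdict.
Readings, each from a call of its own:
- arm.read_time_s(): time.
- arm.read_joint_positions(): joint angles.
- arm.read_joint_vel(): joint speeds.
- arm.read_joint_torque(): joint torques, N m.
- arm.read_tool_pos(): TCP position.
- arm.read_tcp_rot(): TCP orientation.
- arm.read_wrist_force(): force on the tool from outside, world axes, zero at the start.
- arm.read_moment(): the same for the moment, N m.
- arm.read_gripper_width(): finger opening in m.
Only numpy, scipy, OpenCV 4.12 (cv2) and the standard library are available. Lean on these libraries where they do the work, as an engineer would, in place of code of your own. Each camera call takes 0.05 s, during which the arm holds its last target. There are 200 camera calls.

## Task

Get the arbor press ready for the next stud: with the guard still up, turn the hub on its turntable by its studs until the one empty stud hole sits right under the ram, clicked into its detent, and let go. Then fold the clear guard all the way down to its stop, leaving the hub in its detent. Don't knock or shift the other things on the bench.

Things in the scene. Friction and masses are not known exactly. Their poses are not given: they have to be found in the camera images.
- press: Grey bench arbor press, fixed. Origin on the bench under the turntable's axis, z up, x towards the column at the back; the open front is -x. Base plate 20 mm thick, x -115 to 215 mm, 200 mm wide. Column 70 x 70 mm, x 130 to 200. Head 90 mm wide, x 40 to 200, 290 to 400 mm above the bench. Ram: steel rod, 26 mm diameter, hanging from the head at x 70, y 0.
- hub (a joint): Turn of the turntable with the hub (rad, endless, grows anticlockwise from above; 0 or any whole turn: empty hole under the ram). Six spring detents 60 degrees apart, each with one stud place under the ram. Let go, it springs into the nearest detent; about 0.5 N m (7 N at a stud) turns it over to the next. Steel, about 3 kg.
- hub_center (a point): Centre of the wheel hub on the turntable's axis, at the flange's top face, 67 mm above the bench. Flange 184 mm diameter on a 200 mm platter; a boss 72 mm in diameter rises in its middle to 100 mm. Studs: steel, 14 mm diameter, 45 mm tall above the flange (tops at 112 mm), firm: the handles to turn the table by. They pass 23 mm under the ram.
- empty_hole (a point): Centre of the mouth of the one empty stud hole (dark, 19 mm across) at the flange's top face, 70 mm from hub_center. The five studs stand on the same 70 mm circle at 60, 120, 180, 240 and 300 degrees from it.
- ram_tip (a point): Centre of the ram's lower end, 135 mm above the bench, 70 mm from the turntable's axis on the column side; fixed.
- guard (a joint): Fold of the guard (rad): 0 its highest place, rising 20 degrees from hinge to front edge; grows folding down; 1.134 its lower stop, falling 45 degrees to the front. A stiff friction hinge (0.5 N m) holds it where it is left. Starts at 0 to 0.15, roofing the front of the turntable, so that the studs are reached from the front beneath it with a tilted tool.
- guard_hinge (a point): Middle of the guard's hinge line: level, along the press's y, 310 mm above the bench, 40 mm from the turntable's axis towards the column.
- guard_edge (a point): Middle of the guard's free front edge, 160 mm from the hinge. The guard is a flat clear sheet 4 mm thick in a dark frame 8 mm thick, 200 mm wide; the edge is a frame bar 12 mm broad.
- oil_bottle: Bystander: plastic bottle, 66 mm diameter, 190 mm tall, standing. Origin at the middle of its underside. Leave it alone.
- spray_can: Bystander: can, 60 mm diameter, 170 mm tall, standing. Origin at the middle of its underside. Leave it alone.
- grease_tin: Bystander: tin, 84 mm diameter, 70 mm tall, standing. Origin at the middle of its underside. Leave it alone.
- socket: Bystander: wrench socket, 30 mm diameter, 40 mm tall, standing. Origin at the middle of its underside. Leave it alone.
- wrench: Bystander: open spanner lying flat, about 200 mm long. Origin at the underside. Leave it alone.
- hammer: Bystander: hammer lying flat, about 300 mm long. Origin at the underside. Leave it alone.

How it is judged:
By the outcome, as a careful person would: the job done as asked, in the order asked, and still so for the second after the job is handed in, with the robot touching nothing.
It also fails if it takes over 67 s, if anything falls off the work surface, if the arm or the gripper's body presses on something with over 40 N, if the wrist force passes 120 N, or if a joint passes its speed limit or range.

## Working session

There is one attempt and no reset: what is moved stays moved. The work goes in short steps, each a Python script; the robot and the scene stay as the last script left them, time stands still between calls to the robot, and variables do not carry over. Pictures are saved under pics/ and viewed, about 8 in all and at most 12, crops included, and the job is handed in when it is done.

```bash
mkdir -p pics
cat > h.py <<'E'
import numpy as np, cv2
from rig import arm
def snap(n,f=None):
    c=arm.read_camera(n)
    if f: cv2.imwrite('pics/'+f,c['frame'][:,:,::-1])
    return c
def pts(c,T=None):
    T=c['pose'] if T is None else T
    v,u=np.mgrid[:480,:640]; d=c['depth']
    P=np.stack([(u-c['cx'])/c['fx']*d,-(v-c['cy'])/c['fy']*d,-d],-1)
    return P@T[:3,:3].T+T[:3,3]
def ray(c,u,v,z,T=None):
    T=c['pose'] if T is None else T
    r=T[:3,:3]@np.array([(u-c['cx'])/c['fx'],-(v-c['cy'])/c['fy'],-1]); o=T[:3,3]
    return o+r*(z-o[2])/r[2]
E
python3 - <<'E'
from h import *
for n in('scene','top'):
    c=snap(n,n+'1.png'); np.savez('/tmp/'+n+'.npz',**c); print(n,c['fx'],c['cx'],c['pose'].round(3).tolist(),[k for k in c])
print(arm.read_time_s(),arm.read_tcp_rot())
E
```

```text
scene 486.01970480856596 325.02042623280863 [[-0.063, -0.85, 0.523, 1.239], [0.998, -0.058, 0.026, 0.021], [0.008, 0.523, 0.852, 1.3], [0.0, 0.0, 0.0, 1.0]] ['frame', 'depth', 'fx', 'fy', 'cx', 'cy', 'pose']
top 481.562498873657 320.91305837417684 [[-0.028, 0.996, -0.084, 0.521], [-1.0, -0.028, 0.002, -0.01], [-0.001, 0.084, 0.996, 1.414], [0.0, 0.0, 0.0, 1.0]] ['frame', 'depth', 'fx', 'fy', 'cx', 'cy', 'pose']
0.1 [-3.13994113e+00  1.11303016e-04  2.72382615e+00]
```

View pics/scene1.png

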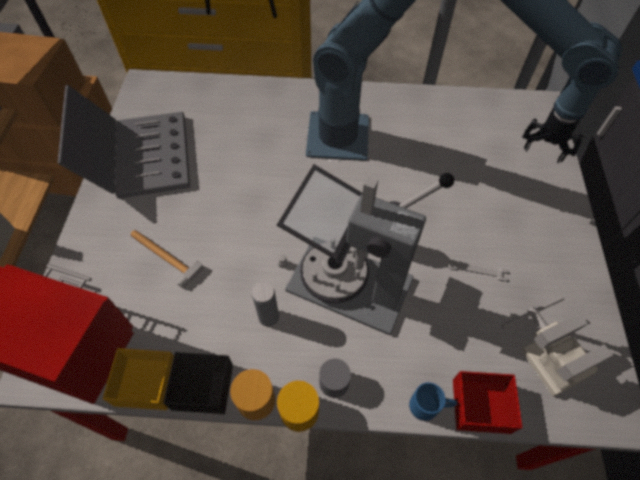

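View pics/top1.png

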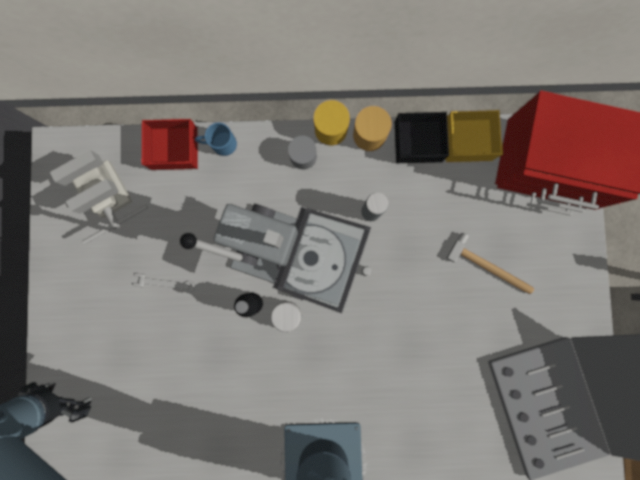

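Scene: press at about (350,260). Top: turntable at about (312,258) under the clear guard, which opens to the right (world -y). The column is to the left, the tin at (286,317), can (375,205) and socket (365,271). Next I fit the geometry and enlarge both views.

Run:
```python
from h import *
t=dict(np.load('/tmp/top.npz'));s=dict(np.load('/tmp/scene.npz'))
a=cv2.resize(t['frame'][190:340,170:400],None,fx=3.4,fy=3.4,interpolation=2)
b=cv2.resize(s['frame'][155:335,245:445],None,fx=3,fy=3,interpolation=2)
cv2.imwrite('pics/topc.png',a[:,:,::-1]);cv2.imwrite('pics/scc.png',b[:,:,::-1])
for n,c in(('top',t),('scene',s)):
    P=pts(c); ok=(c['depth']>0)
    # near press
    near=ok&(np.hypot(P[...,0]-.55,P[...,1]-.1)<.35)
    for lo,hi in((.012,.03),(.05,.08),(.09,.12),(.12,.2),(.23,.35),(.385,.42)):
        m=(near&(P[...,2]>lo)&(P[...,2]<hi)).astype('uint8')
        k,l,st,ce=cv2.connectedComponentsWithStats(m)
        for i in range(1,k):
            if st[i,4]>60:
                q=P[l==i]; r=cv2.minAreaRect(q[:,:2].astype('float32')*1000)
                print(n,lo,hi,st[i,4],st[i,:4],q.mean(0).round(3),[np.round(x,0) for x in r])
```

```text
top 0.012 0.03 171 [273 211  23  15] [0.697 0.094 0.019] [array([697.,  94.]), array([63., 23.]), np.float64(69.0)]
top 0.012 0.03 599 [230 259  47  24] [0.55  0.174 0.019] [array([558., 184.]), array([133.,  53.]), np.float64(70.0)]
top 0.05 0.08 329 [288 145  28  21] [0.868 0.038 0.075] [array([868.,  39.]), array([79., 51.]), np.float64(81.0)]
top 0.05 0.08 704 [270 302  31  30] [0.416 0.094 0.067] [array([415.,  95.]), array([81., 82.]), np.float64(43.0)]
top 0.09 0.12 68 [245 293  14  25] [0.455 0.173 0.111] [array([455., 178.]), array([64., 29.]), np.float64(7.0)]
top 0.12 0.2 445 [364 193  24  24] [ 0.708 -0.157  0.164] [array([ 709., -159.]), array([58., 56.]), np.float64(40.0)]
top 0.12 0.2 406 [233 294  24  24] [0.454 0.191 0.148] [array([453., 195.]), array([58., 62.]), np.float64(43.0)]
top 0.23 0.35 4913 [272 207  84 101] [0.569 0.005 0.329] [array([570.,   5.]), array([141., 200.]), np.float64(69.0)]
top 0.385 0.42 2922 [213 204  83  62] [0.617 0.133 0.398] [array([617., 131.]), array([161.,  90.]), np.float64(69.0)]
top 0.385 0.42 96 [225 250  16  11] [0.572 0.175 0.40
[... 904 characters left out ...]
12 97 [255 302  23  13] [ 0.736 -0.155  0.105] [array([ 731., -156.]), array([23., 58.]), np.float64(18.0)]
scene 0.12 0.2 117 [355 256  11  14] [0.612 0.083 0.168] [array([610.,  83.]), array([26., 15.]), np.float64(89.0)]
scene 0.12 0.2 402 [376 272  32  24] [0.668 0.162 0.162] [array([661., 174.]), array([44., 86.]), np.float64(13.0)]
scene 0.12 0.2 524 [253 283  24  28] [ 0.722 -0.159  0.16 ] [array([ 715., -160.]), array([57., 57.]), np.float64(6.0)]
scene 0.23 0.35 4581 [288 172 130 105] [0.598 0.024 0.324] [array([596.,  71.]), array([287., 206.]), np.float64(69.0)]
scene 0.385 0.42 2371 [349 195  78  54] [0.628 0.135 0.398] [array([613., 133.]), array([160., 109.]), np.float64(69.0)]
```

View pics/topc.png

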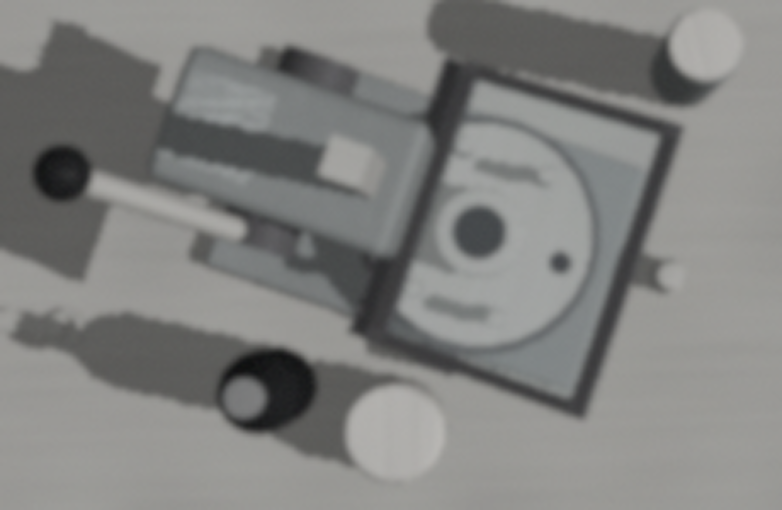

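View pics/scc.png

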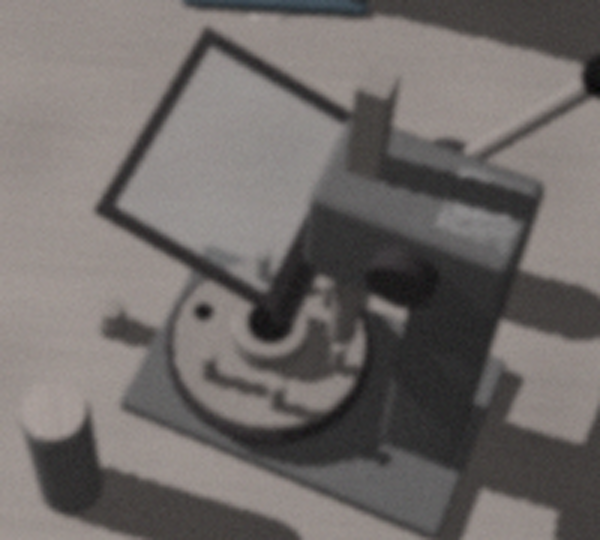

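Run:
```python
from h import *
t=dict(np.load('/tmp/top.npz'));s=dict(np.load('/tmp/scene.npz'))
print('boss',ray(t,311.2,258.2,.1),ray(s,245+268/3,155+322/3,.1))
h1=ray(t,334.7,267.1,.067);h2=ray(s,313,259,.067);print('hole',h1,h2)
P=pts(t);m=(P[...,2]>.385)&(P[...,2]<.402)&(t['depth']>0)&(np.hypot(P[...,0]-.617,P[...,1]-.13)<.15)
print(cv2.minAreaRect(P[m][:,:2].astype('float32')*1000))
P=pts(s);m=(P[...,2]>.012)&(P[...,2]<.028)&(s['depth']>0)&(np.hypot(P[...,0]-.6,P[...,1]-.08)<.25)
m=cv2.morphologyEx(m.astype('uint8'),cv2.MORPH_OPEN,np.ones((3,3)))>0
print(cv2.minAreaRect(P[m][:,:2].astype('float32')*1000))
# guard edge
P=pts(t);m=(P[...,2]>.23)&(P[...,2]<.38)&(t['depth']>0)&(np.hypot(P[...,0]-.57,P[...,1])<.2)
th=np.radians(69.5);u=np.array([np.cos(th),np.sin(th)]);O=np.array([.578,.018])
a=(P[m][:,:2]-O)@u; z=P[m][:,2]; print('guard',np.polyfit(a,z,1),a.min(),a.max())
for h in(h1,h2):
    d=h[:2]-O; print(np.hypot(*d),np.degrees(np.arctan2(d[1],d[0])-th))
```

```text
boss [0.57461945 0.01606609 0.1       ] [0.57753124 0.01546835 0.1       ]
hole [ 0.54932104 -0.04822325  0.067     ] [ 0.55253608 -0.04706873  0.067     ]
((607.8441162109375, 134.76687622070312), (160.5404510498047, 110.64987182617188), 69.45603942871094)
((587.33935546875, 43.14996337890625), (374.948974609375, 203.44232177734375), 69.2389144897461)
guard [-0.13273276  0.33421152] -0.11342029600203074 0.1492569682485795
0.07216648504632106 -182.91573903506003
0.06987382240492128 -180.8723315203403
```

```bash
cat >> h.py <<'E'
from scipy.spatial.transform import Rotation as R
O=np.array([.577,.017]);TH=np.radians(69.4)
U=np.array([np.cos(TH),np.sin(TH)]);V=np.array([-U[1],U[0]])
def W(x,y,z): return np.r_[O+x*U+y*V,z]
def stud(a,z=.098,r=.07): a=np.radians(a); return W(r*np.cos(a),r*np.sin(a),z)
def axis(az,tilt):  # world azimuth, tilt from vertical (deg)
    a,t=np.radians([az,tilt]); return np.r_[np.sin(t)*np.cos(a),np.sin(t)*np.sin(a),-np.cos(t)]
def att(az,tilt,flip=1):
    z=axis(az,tilt);a=np.radians(az);y=flip*np.r_[-np.sin(a),np.cos(a),0]
    return R.from_matrix(np.c_[np.cross(y,z),y,z]).as_euler('xyz')
E
python3 - <<'E'
from h import *
t=dict(np.load('/tmp/top.npz'));P=pts(t)
for (u,v) in((355,269),(365,231),(343,306),(367,272),(375,205),(286,317)): 
    q=np.median(P[v-1:v+2,u-1:u+2].reshape(-1,3),0); d=q[:2]-O; print((u,v),q.round(3),'press',(d@U).round(3),(d@V).round(3))
for az in(30,40,50,60,70):
  for tilt in(45,52,60):
    for f in(1,-1):
      A=att(az,tilt,f); r=[]
      for a in(120,150,180):
        for b in(0,.09):
          q=arm.ik(stud(a)-b*axis(az,tilt),A); r.append(q)
      print(az,tilt,f,''.join('.' if q is None else 'X' for q in r), None if r[3] is None else np.round(r[3],2))
E
```

```text
(355, 269) [ 0.538 -0.084  0.362] press -0.108 0.001
(365, 231) [ 0.621 -0.109  0.359] press -0.102 -0.085
(343, 306) [ 0.458 -0.055  0.36 ] press -0.109 0.086
(367, 272) [ 0.533 -0.14   0.036] press -0.163 -0.015
(375, 205) [ 0.706 -0.155  0.167] press -0.116 -0.182
(286, 317) [0.415 0.091 0.07 ] press 0.012 0.177
30 45 1 ..X.X. None
30 45 -1 ..X.X. None
30 52 1 ....X. None
30 52 -1 ....X. None
30 60 1 ....X. None
30 60 -1 ....X. None
40 45 1 X.XXXX [ 1.23  0.59 -0.86  2.32 -1.21  0.31 -2.34]
40 45 -1 X.XXXX [ 1.23  0.59 -0.86  2.32 -1.21  0.31  0.8 ]
40 52 1 X.XXXX [ 1.42  0.79 -1.    2.33 -1.25  0.26 -2.14]
40 52 -1 X.XXXX [ 1.42  0.79 -1.    2.33 -1.25  0.26  1.  ]
40 60 1 X.X.XX None
40 60 -1 X.X.XX None
50 45 1 XXXXXX [ 0.69  0.49 -0.18  2.23 -1.25  0.73 -2.21]
50 45 -1 XXXXXX [ 0.69  0.49 -0.18  2.23 -1.25  0.73  0.93]
50 52 1 XXXXXX [ 0.92  0.6  -0.36  2.23 -1.27  0.74 -2.07]
50 52 -1 XXXXXX [ 0.92  0.6  -0.36  2.23 -1.27  0.74  1.07]
50 60 1 XXXXXX [ 1.14  0.76 -0.54  2.21 -1.24  0.74 -1.97]
50 60 -1 XXXXXX [ 1.14  0.76 -0.54  2.21 -1.24  0.74  1.17]
60 45 1 XXXXXX [ 0.12  0.6   0.54  2.14 -1.3   1.15 -2.07]
60 45 -1 XXXXXX [ 0.15  0.59  0.49  2.14 -1.29  1.13  1.06]
60 52 1 XXXXXX [ 0.47  0.63  0.18  2.12 -1.26  1.09 -2.02]
60 52 -1 XXXXXX [ 0.47  0.63  0.18  2.12 -1.26  1.09  1.12]
60 60 1 XXXXXX [ 0.68  0.73 -0.    2.08 -1.24  1.12 -1.94]
60 60 -1 XXXXXX [ 0.57  0.73  0.14  2.09 -1.3   1.21  1.24]
70 45 1 XXXXXX [-0.01  0.73  0.72  2.02 -1.25  1.36 -2.  ]
70 45 -1 XXXXXX [ 0.22  0.63  0.4   2.01 -1.13  1.18  1.04]
70 52 1 XXXXXX [ 0.19  0.75  0.54  1.99 -1.25  1.38 -1.95]
70 52 -1 XXXXXX [ 0.29  0.72  0.4   1.99 -1.19  1.3   1.15]
70 60 1 XXXXXX [ 0.25  0.86  0.54  1.96 -1.3   1.53 -1.85]
70 60 -1 XXXXXX [ 0.51  0.79  0.19  1.95 -1.16  1.32  1.2 ]
```

Run:
```python
from h import *
A0=arm.read_tcp_rot()
arm.reach([.17,.40,.52],A0)
q=np.array(arm.read_joint_positions());print(q.round(2),arm.read_time_s())
# pregrasp from a swung seed
q[0]=0.6; arm.set_joints(q); print(arm.read_tool_pos())
az,ti=50,52
arm.set_gripper(.024,30)
p=stud(120,.102)-.12*axis(az,ti)
up=p+np.r_[0,0,.12]
for f in(1,-1):
    for n,x in(('up',up),('p',p)): print(f,n,arm.ik(x,att(az,ti,f)))
print(arm.read_time_s())
```

```text
[-1.26 -0.02 -0.02  1.62 -0.    1.55 -0.12] 1.4167
[ 0.33700464 -0.27490069  0.51882279]
1 up [ 0.48549384  0.20705781  0.15709769  2.26448536 -1.18079917  1.05821463
 -2.36784412]
1 p [ 0.93569484  0.50997618 -0.36112002  2.29989527 -1.27758032  0.77153653
 -2.07645916]
-1 up [ 0.56133921  0.20727388  0.07236403  2.26046478 -1.1705555   1.04241575
  0.76363084]
-1 p [ 1.2363386   0.5980194  -0.72127831  2.28423038 -1.09416407  0.59720883
  0.91589436]
4.4917
```

Run:
```python
from h import *
az,ti=54,52
A=att(az,ti,-1)
p=stud(120,.102)-.09*axis(az,ti)
arm.reach(p+np.r_[-.03,-.05,.10],A)
print(arm.read_joint_positions().round(2),arm.read_time_s(),arm.read_wrist_force())
arm.movel(p,A,.15)
print(arm.read_joint_positions().round(2),arm.read_time_s(),arm.read_wrist_force())
pos=arm.read_tool_pos();rot=arm.read_tcp_rot()
c=snap('wrist'); T=np.eye(4);T[:3,:3]=R.from_euler('xyz',rot).as_matrix();T[:3,3]=pos
T=T@c['T_tool_cam']; np.savez('/tmp/w.npz',T=T,**c)
s=snap('scene')['frame'][130:340,220:450]
f=c['frame'].copy()
def proj(X):
    x=np.linalg.inv(T)@np.r_[X,1]; return int(c['cx']+c['fx']*x[0]/-x[2]),int(c['cy']-c['fy']*x[1]/-x[2])
for a in(60,120,240): cv2.circle(f,proj(stud(a,.112)),4,(255,0,0),1)
cv2.circle(f,proj(stud(180,.067)),4,(0,255,0),1)
im=np.zeros((480,790,3),'uint8'); im[:300,:400]=cv2.resize(f,(400,300)); im[:351,405:790]=cv2.resize(s,(385,351))
cv2.imwrite('pics/pre.png',im[:,:,::-1])
```

```text
[ 0.62  0.34  0.11  2.21 -1.12  1.11  0.9 ] 5.7333 [ 0.70686237 -0.15969483  0.1310953 ]
[ 0.79  0.56 -0.25  2.25 -1.3   0.81  1.11] 6.6583 [-0.04648662 -0.16301479 -0.13970175]
```

View pics/pre.png

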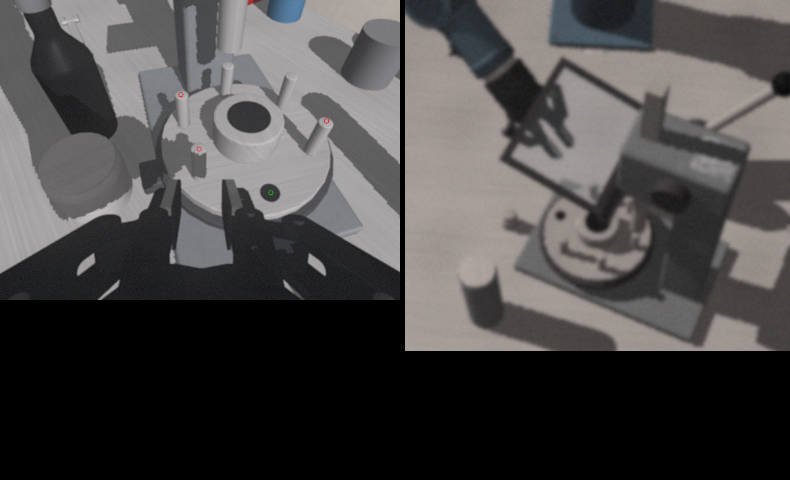

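The projected stud tops fall right on the studs (front stud at (199,150)) and the jaws straddle it. The arm is clear of the guard. First stroke now.

```bash
cat >> h.py <<'E'
TI=52
def azs(a): return 54+9*(a-120)/60
def stroke(end=181,z=.102,retreat=.09):
    a0=azs(120)
    arm.movel(stud(120,z),att(a0,TI,-1),.12)
    arm.set_gripper(.019,20)
    print('in',arm.read_tool_pos().round(3),arm.read_wrist_force().round(1),arm.read_gripper_width(),arm.read_time_s())
    for a in np.linspace(120,end,6)[1:]:
        arm.movel(stud(a,z),att(azs(a),TI,-1),.10)
        print(int(a),arm.read_wrist_force().round(1),end=' ')
    arm.set_gripper(.028); arm.dwell(.3)
    print('open',arm.read_wrist_force().round(1))
    arm.movel(stud(end,z)-retreat*axis(azs(end),TI),None,.15)
    print(arm.read_joint_positions().round(2),arm.read_time_s())
E
python3 - <<'E'
from h import *
stroke()
arm.movel(stud(120,.102)-.09*axis(54,TI),att(54,TI,-1),.2)
pos=arm.read_tool_pos();rot=arm.read_tcp_rot()
c=snap('wrist');T=np.eye(4);T[:3,:3]=R.from_euler('xyz',rot).as_matrix();T[:3,3]=pos
T=T@c['T_tool_cam'];f=c['frame'].copy()
for a in range(0,360,60):
    x=np.linalg.inv(T)@np.r_[stud(a,.112),1];cv2.circle(f,(int(c['cx']+c['fx']*x[0]/-x[2]),int(c['cy']-c['fy']*x[1]/-x[2])),5,(255,0,0),1)
cv2.imwrite('pics/s1.png',cv2.resize(f,(500,375))[:,:,::-1]); print(arm.read_time_s())
E
```

```text
in [0.508 0.005 0.102] [ 0.3  0.1 -0.8] 0.01903511665865814 7.8833
132 [-4.1  0.6 -0.1] 144 [-8.1  0.9  1.1] 156 [ 5.2 -1.6 -2.6] 168 [ 1.8 -1.9  1. ] 181 [-0.5 -0.7 -0.4] open [ 0.1 -0.3 -0.8]
[ 0.96  0.71 -0.45  1.95 -0.85  0.87  0.79] 10.6917
11.3
```

View pics/s1.png

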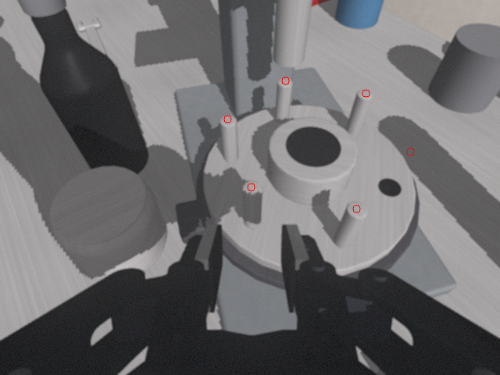

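First stroke done: the hole moved to 240° (pixel (390,187)) and the studs sit on the predicted circles. Two more of the same.

Run:
```python
from h import *
stroke()
arm.movel(stud(120,.102)-.09*axis(54,TI),att(54,TI,-1),.2)
stroke()
arm.movel(stud(150,.14)-.13*axis(60,TI),att(60,TI,-1),.2)
pos=arm.read_tool_pos();rot=arm.read_tcp_rot()
c=snap('wrist');T=np.eye(4);T[:3,:3]=R.from_euler('xyz',rot).as_matrix();T[:3,3]=pos
T=T@c['T_tool_cam'];f=c['frame'].copy()
for a in range(0,360,60):
    x=np.linalg.inv(T)@np.r_[stud(a,.112),1];cv2.circle(f,(int(c['cx']+c['fx']*x[0]/-x[2]),int(c['cy']-c['fy']*x[1]/-x[2])),5,(255,0,0),1)
cv2.imwrite('pics/s3.png',cv2.resize(f,(500,375))[:,:,::-1]); print(arm.read_time_s())
A=att(TH*57.2958,0,-1); 
for x,z in((-.107,.42),(-.10,.37),(-.06,.2)): print(arm.ik(W(x,0,z),A), arm.ik(W(x,0,z),att(TH*57.2958-90,0,1)))
```

```text
in [0.508 0.005 0.102] [ 0.5  0.3 -1.3] 0.018840157425190362 12.4583
132 [-3.7  0.8 -0.2] 144 [-8.4  0.3  0.7] 156 [ 4.  -1.1 -2.1] 168 [ 2.  -3.7  2.3] 181 [ 0.3 -0.2 -0.3] open [0.1 0.5 0.5]
[ 0.97  0.72 -0.47  1.95 -0.84  0.86  0.79] 15.2667
in [0.508 0.005 0.102] [0.2 0.5 0.5] 0.01911926748067673 16.9833
132 [-3.7  1.5 -1.4] 144 [-8.6  0.7  2. ] 156 [ 4.5 -1.  -1.5] 168 [ 2.5 -2.8  1.9] 181 [-0.6 -0.7  0.3] open [0.9 0.2 0.1]
[ 0.97  0.72 -0.47  1.95 -0.84  0.86  0.78] 19.7917
20.3917
[ 0.56442579  0.27484233 -0.62065889  1.54942623  0.16180083  1.3692732
 -0.43044787] [ 0.56796651  0.2756347  -0.62539098  1.54923546  0.1633306   1.36959055
  1.13905948]
[ 0.52378849  0.30211154 -0.58573036  1.629127    0.17347318  1.26277301
 -0.45340342] [ 0.54574874  0.30718077 -0.61495049  1.62792994  0.18396383  1.26504987
  1.10851196]
[ 0.18850196  0.44840809 -0.25698693  1.81683565  0.14179777  0.89418742
 -0.4927188 ] [ 0.37042578  0.48334971 -0.49785382  1.80588461  0.28202035  0.92310693
  0.96007882]
```

View pics/s3.png

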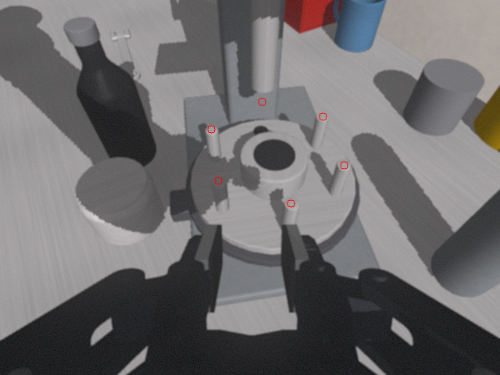

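Hub done: all five studs sit on the circles and the hole shows at the back (260,130), under the ram. Now the guard.

```bash
cat >> h.py <<'E'
AZ=np.degrees(TH)
def gpose(e,lift=0.,r=.152):
    ti=float(np.clip(-e,0,30)); er=np.radians(e)
    n=np.array([np.sin(er),np.cos(er)])
    C=np.array([.04,.31])+r*np.array([-np.cos(er),np.sin(er)])+(.004+lift)*n
    ax=np.array([np.sin(np.radians(ti)),-np.cos(np.radians(ti))])
    off=.011*np.clip((-e-ti)/20,-1,1)   # blunt tip, inner corner bears when sheet steeper than tool normal
    p=C-.014*ax; p[0]-=off*.9
    return W(p[0],0,p[1]),att(AZ,ti,-1)
E
python3 - <<'E'
from h import *
for e in range(20,-48,-6): print(e,arm.ik(*gpose(e)) is not None,end=' ')
p0=arm.read_tool_pos(); arm.set_gripper(0.0,20)
b=p0-.12*np.r_[U,0]; b[2]=.30
arm.movel(b,None,.2); b2=b.copy(); b2[2]=.45
arm.movel(b2,att(AZ,30,-1),.2)
p,A=gpose(19,.05)
arm.movel(p,A,.2)
print(arm.read_tool_pos(),p,arm.read_wrist_force(),arm.read_time_s(),arm.read_joint_positions().round(2))
E
```

```text
20 True 14 True 8 True 2 True -4 True -10 True -16 True -22 True -28 True -34 True -40 True -46 True [ 0.54954082 -0.05634467  0.42405912] [ 0.55000208 -0.05482679  0.42454436] [-0.20250868 -1.21828211  0.81817277] 23.75 [ 0.45  0.27 -0.54  1.53  0.14  1.38 -0.47]
```

Run:
```python
from h import *
for e in list(range(19,-43,-4))+[-43,-44,-45,-46,-47,-48]:
    arm.movel(*gpose(e),.08); F=arm.read_wrist_force()
    print(e,F.round(1),end=' ')
    if np.linalg.norm(F)>18: break
print(arm.read_time_s(),arm.read_tool_pos())
p=arm.read_tool_pos(); arm.movel(p+np.r_[-.03*U,.08],None,.15)
p=arm.read_tool_pos(); arm.movel(p+np.r_[-.12*U,.12],None,.2)
c=snap('scene');t=snap('top')
P=pts(t);d=P[...,:2]-O;x=d@U;y=d@V
m=(t['depth']>0)&(P[...,2]>.18)&(P[...,2]<.33)&(abs(y)<.1)&(x>-.09)&(x<.03); print(m.sum(),np.polyfit(x[m],P[m][:,2],1) if m.sum()>20 else '')
im=np.zeros((400,790,3),'uint8'); im[:351,:385]=cv2.resize(c['frame'][130:340,220:450],(385,351)); im[:300,390:]=cv2.resize(t['frame'][160:340,170:410],(400,300))
cv2.imwrite('pics/g.png',im[:,:,::-1]);print(arm.read_time_s())
```

```text
19 [-0.7  0.5  0.1] 15 [ 0.1 -0.2  0.4] 11 [ 0.2 -0.6 -0.4] 7 [-0.   0.2 -0.3] 3 [ 0.1 -0.2 -0.4] -1 [ 0.8 -0.2  1.1] -5 [0.8 0.6 0.4] -9 [-0.1  0.3  0.2] -13 [ 0.1 -0.6  0. ] -17 [ 0.4  0.4 -0.2] -21 [-0.2  0.7  0.7] -25 [ 0.7  1.  -0.2] -29 [-0.3 -0.3  1. ] -33 [-0.5  0.8  0.6] -37 [ 1.  -0.6 -0.4] -41 [ 0.4 -0.3  0.3] -43 [ 1.1  0.4 -1.1] -44 [ 0.3 -0.1  0.2] -45 [0.1 0.9 0.2] -46 [-0.2 -0.   0.9] -47 [-2.4 -2.7  7.1] -48 [-13.   -8.6  24.5] 30.2667 [ 0.54846063 -0.05994186  0.21357606]
3606 [0.98985149 0.27067272]
32.0917
```

View pics/g.png

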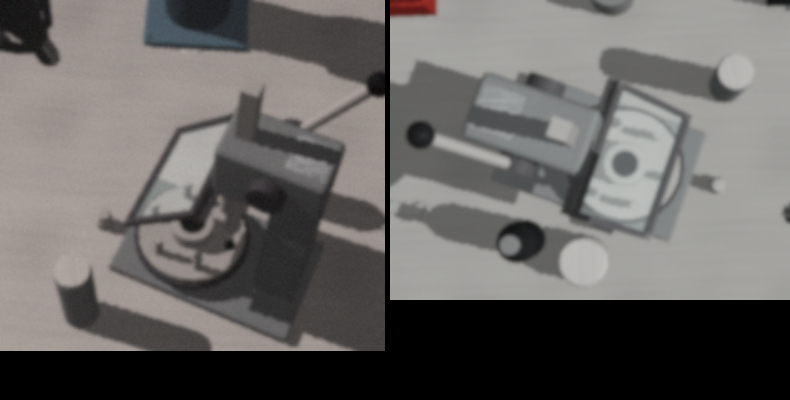

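The guard lies at 44.7° by depth and the push force rose sharply at the stop. The hole shows at the back, at the ram side (230,243). One last check that the bystanders and the hole are where they should be, then I hand in.

Run:
```python
from h import *
s0=dict(np.load('/tmp/scene.npz'));s=snap('scene');t0=dict(np.load('/tmp/top.npz'));t=snap('top')
for n,(u,v) in dict(can=(375,205),tin=(286,317),bottle=(245,305),socket=(367,272),hammer=(460,248),wrench=(160,281)).items():
    w=14; a=t0['frame'][v-w-4:v+w+4,u-w-4:u+w+4];b=t['frame'][v-w:v+w,u-w:u+w]
    r=cv2.matchTemplate(a,b,cv2.TM_CCOEFF_NORMED);_,mx,_,l=cv2.minMaxLoc(r);print(n,'shift px',l[0]-4,l[1]-4,round(mx,3))
h=stud(0,.067);print('hole expected',h)
g=cv2.cvtColor(s['frame'],cv2.COLOR_RGB2GRAY);u0,v0=220+230/1.674,130+243/1.674
print('hole seen',ray(s,u0,v0,.067)); print(arm.read_wrist_force().round(1),arm.read_time_s())
arm.finish_job()
```

```text
can shift px 0 0 1.0
tin shift px 0 0 0.999
bottle shift px 0 0 1.0
socket shift px 0 0 0.739
hammer shift px 0 0 1.0
wrench shift px -1 -4 0.023
hole expected [0.60162892 0.08252417 0.067     ]
hole seen [0.59647839 0.0830909  0.067     ]
[ 0.2 -0.  -0. ] 32.1917
the job is handed in; nothing more can be done
```

The hub is turned so the empty hole sits under the ram, and the guard is folded to its stop. I handed the job in at about 32 s, with no verdict reported.

I turned the hub in three 60° strokes, with the jaws loosely around a stud under the raised guard, and let go after each one. I then pushed the guard down by its front bar with closed fingers and backed the arm away.

**Last checks**
- **Hub:** before folding the guard, the wrist camera showed all five studs on their detent positions. Afterwards the hole appeared within about 5 mm of its expected place, from one hand-picked pixel in the scene view. I took no second wrist view after folding.
- **Guard:** depth gives a slope of 44.7° (the stop is 45°). The push force jumped from about 8 N to about 29 N within one degree of extra travel, which fits the stop. No push force showed above noise earlier in the fold, although the hinge friction should have given about 3 N.
- **Can, tin, bottle and hammer:** no shift in the top image.
- **Socket:** no shift either, but a weaker match (0.74), with the guard next to it having changed.
- **Wrench:** this check failed, with a match of only 0.02. The arm's starting shadow or the patch I chose may explain it. I did not re-check it; the arm did not come near the wrench as far as I know, and I saw no unexpected force readings.

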